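Put the glue-up wedges away in the new rack

TASK

Work the longest wooden wedge backward out from under the tilting planing board, so that the board comes down flat, and lay it and the three wedges from the dark old tray in the four places of the new rack, one in each, in order of length: the shortest at the end where the square wooden brush pot stands, the longest at the other end. Each wedge lies flat on its underside, lengthwise along its place and centred on the pale line. Do not shift or knock over the brush pot.

Things in the scene. Friction and masses are not known exactly. Their poses are not given: they have to be found in the camera images.
- wedge60_mid (a point): Centre, 10 mm above the underside, of the pale wooden wedge 60 mm long (x), 28 mm wide (y, upright sides to grip); height 14 mm at its thin end (+x), 20 at mid-length, 26 at its thick end (-x). About 24 g. Starts flat in the dark old tray (top 12 mm above the table), the three side by side 70 mm apart in any order.
- wedge80_mid (a point): Centre, 11 mm above the underside, of the pale wooden wedge 80 mm long (x), 28 mm wide (y, upright sides to grip); height 14 mm at its thin end (+x), 22 at mid-length, 30 at its thick end (-x). About 34 g. Starts flat in the dark old tray (top 12 mm above the table), the three side by side 70 mm apart in any order.
- wedge100_mid (a point): Centre, 12 mm above the underside, of the pale wooden wedge 100 mm long (x), 28 mm wide (y, upright sides to grip); height 14 mm at its thin end (+x), 24 at mid-length, 34 at its thick end (-x). About 47 g. Starts flat in the dark old tray (top 12 mm above the table), the three side by side 70 mm apart in any order.
- wedge120_mid (a point): Centre, 13 mm above the underside, of the pale wooden wedge 120 mm long (x), 28 mm wide (y, upright sides to grip); height 14 mm at its thin end (+x), 26 at mid-length, 38 at its thick end (-x). About 61 g. Starts pushed about 50 mm under the board's free edge, on a bed 12 mm high, thick end out towards the robot; comes free drawn 60 mm along its -x (5 to 15 N).
- place1: Place 1 of four in the new rack, numbered along the row, 70 mm apart: fixed brown wooden pad 150 mm long (x), 58 wide (y), 10 thick, pale line across its middle. Origin: centre of its underside, 10 mm above the table; pad top at z = 10 mm. Wedges lie along x, between four dowel pins 6 mm thick, 12 mm high, at x = +-66, y = +-25 mm.
- place2: Place 2 of four in the new rack, numbered along the row, 70 mm apart: fixed brown wooden pad 150 mm long (x), 58 wide (y), 10 thick, pale line across its middle. Origin: centre of its underside, 10 mm above the table; pad top at z = 10 mm. Wedges lie along x, between four dowel pins 6 mm thick, 12 mm high, at x = +-66, y = +-25 mm.
- place3: Place 3 of four in the new rack, numbered along the row, 70 mm apart: fixed brown wooden pad 150 mm long (x), 58 wide (y), 10 thick, pale line across its middle. Origin: centre of its underside, 10 mm above the table; pad top at z = 10 mm. Wedges lie along x, between four dowel pins 6 mm thick, 12 mm high, at x = +-66, y = +-25 mm.
- place4: Place 4 of four in the new rack, numbered along the row, 70 mm apart: fixed brown wooden pad 150 mm long (x), 58 wide (y), 10 thick, pale line across its middle. Origin: centre of its underside, 10 mm above the table; pad top at z = 10 mm. Wedges lie along x, between four dowel pins 6 mm thick, 12 mm high, at x = +-66, y = +-25 mm.
- pot: Square wooden brush pot holding tools, 60 x 60 x 110 mm (tools to 175 mm), loose, 0.35 kg, on the table beside place 1 or place 4, on the side away from the robot: the nearer of these two is where the shortest wedge belongs. Origin: centre of its underside. A low round red tin stands by the other end.
- board_edge (a point): Middle of the lower edge of the free end (towards the robot) of the tilting board, 240 x 180 x 34 mm, about 1.2 kg, hinged at its far end to a bed. x points from this edge towards the hinge. About 36 mm above the table while propped on the wedge, 13 mm when flat; the board sinks by itself once the wedge is out.
Not all that is in view belongs to the job. Leave any blue or turquoise look-alike of the part that bears wedge120_mid alone. Leave any blue look-alike of the part that bears wedge80_mid alone.

How it is judged (in metres and radians):
At the end, for the whole second after the job is handed in: Board flat (free edge under 18 mm high). Each wedge rests flat on its pad (height within 5 mm, tilt under 0.1 rad), centre within 15 mm of the place's centre, along its x axis within 0.2 rad either way round; 60, 80, 100, 120 mm in order along the row from the pot's end (height (world z) of board_edge below 0.018 m and ((not (horizontal distance between pot and place4 below 0.19 m) and horizontal distance between wedge60_mid and place1 below 0.015 m and z of wedge60_mid in the frame of place1 between 0.015 and 0.025 m and angle between the x axis of wedge60_mid and the x axis of place1, either way round below 0.2 rad and angle between each of wedge60_mid, wedge80_mid, wedge100_mid, wedge120_mid's own z axis and vertical below 0.1 rad and horizontal distance between wedge80_mid and place2 below 0.015 m and z of wedge80_mid in the frame of place2 between 0.016 and 0.026 m and angle between the x axis of wedge80_mid and the x axis of place2, either way round below 0.2 rad and horizontal distance between wedge100_mid and place3 below 0.015 m and z of wedge100_mid in the frame of place3 between 0.017 and 0.027 m and angle between the x axis of wedge100_mid and the x axis of place3, either way round below 0.2 rad and horizontal distance between wedge120_mid and place4 below 0.015 m and z of wedge120_mid in the frame of place4 between 0.018 and 0.028 m and angle between the x axis of wedge120_mid and the x axis of place4, either way round below 0.2 rad) or (not (horizontal distance between pot and place1 below 0.19 m) and horizontal distance between wedge60_mid and place4 below 0.015 m and z of wedge60_mid in the frame of place4 between 0.015 and 0.025 m and angle between the x axis of wedge60_mid and the x axis of place4, either way round below 0.2 rad and angle between each of wedge60_mid, wedge80_mid, wedge100_mid, wedge120_mid's own z axis and vertical below 0.1 rad and horizontal distance between wedge80_mid and place3 below 0.015 m and z of wedge80_mid in the frame of place3 between 0.016 and 0.026 m and angle between the x axis of wedge80_mid and the x axis of place3, either way round below 0.2 rad and horizontal distance between wedge100_mid and place2 below 0.015 m and z of wedge100_mid in the frame of place2 between 0.017 and 0.027 m and angle between the x axis of wedge100_mid and the x axis of place2, either way round below 0.2 rad and horizontal distance between wedge120_mid and place1 below 0.015 m and z of wedge120_mid in the frame of place1 between 0.018 and 0.028 m and angle between the x axis of wedge120_mid and the x axis of place1, either way round below 0.2 rad))); the robot touches nothing.
It fails at once if the brush pot is shifted by more than 30 mm or tipped (distance of pot from where it was at the start of the episode above 0.03 m or angle between pot's own z axis and vertical above 0.3 rad).
It also fails if it takes over 106 s, if anything falls off the work surface, if the arm or the gripper's body presses on something with over 40 N, if the wrist force passes 120 N, or if a joint passes its speed limit or range.

ROBOT

A 6-joint arm with a two-finger parallel gripper is mounted at the origin on the work surface. World frame = base frame: x ahead of the robot, y to its left, z up, the work surface at z = 0. Lengths are in mm, angles in rad, forces in N, time in s.
With the tool pointing down it reaches from about 350 to 875 mm from the base axis. Payload 4.2 kg.
Tool frame: the origin (TCP) lies at the very end of the fingers, on their centre line; the grasp point (between the pads) lies 19 mm behind it; z points along the fingers, y is the direction in which the jaws open and shut (so a half turn about z gives the same grasp; the last joint's range is limited). The gripper opens to 85 mm and grips with 20 to 120 N. Pads are 22 mm wide; open, the fingers measure 114 mm over their backs; the gripper's body (76 mm by 85 mm) begins 54 mm behind the grasp point. The pads swing forward as they close: fully open they stand 13 mm farther back than shut.
Start: joints at [-1.074, 0.385, 0.008, 0, -1.194, -0.259], TCP at [147.246, -607.386, 231.312] pointing down, gripper open.
Joint ranges: [-3.14, 3.14], [-1.21, 2.06], [-1.07, 1.41], [-3.16, 2.05], [-2.99, -0.16], [-3.1, 3.1]. Speed limits (rad/s): [2.79, 2.79, 3.14, 3.14, 3.14, 3.14].

INTERFACE

Orientations are given as a unit quaternion [x, y, z, w].
In Python, from bench import arm gives the robot as it stands.
- The arm moves only by the tool apply_moves, never from a script. Its argument "plan" is one flat list of numbers, 5 for each row, row after row: the gripper's target within -1 to 1 (shut at 1, half-way at 0, fully open at -1), then the shift along the world's x, y, z in m, then the turn about the world's z in degrees. A call has 1 to 8 rows; each row is the pose to reach, as a shift and turn from the pose commanded when the call began; what a row does not reach only later rows make up. A row lasts 1/12 s, in which the tool goes at most 41.7 mm and 7.16 degrees, less where a joint would pass 70% of its speed; a pose out of reach is approached as far as the arm can. A call with a gripper value outside its range is refused whole. The fingers move at their own pace and stop on an object; the grip force is fixed at half the most. Time passes only in rows, so rows that repeat a pose let the fingers close. It gives the time, the measured TCP pose, the force and the opening at its end, in the units of the state.
- arm.read_state(): the state, without advancing time (a new reading comes with each control period).
- arm.get_image(name): name is "side" or "top" or "wrist"; returns a dict with "color" (420x560x3 uint8, red, green, blue), "range_z" (420x560 float32, mm along the optical axis (not along the pixel's ray), 0 where there is no reading), "camera_matrix" (3x3 intrinsics, pixels), "camera_from_world" (4x4, takes a point from world to camera coordinates); the wrist camera has in their place "mount" (4x4, takes a point from camera to tool coordinates, whose origin is the TCP and whose axes are the flange's). Camera axes: x right, y down, z forward; pixel columns grow to the right and rows downward; lengths in mm; the calibration is good to about 2 mm. A picture is of the moment at which its call begins: read the wrist's pose just before it.
- arm.job_done(): hands the job in, once; it reports no verdict.
The state is a dict: "clock": time; "joints": joint angles; "joint_vel": joint speeds; "joint_efforts": joint torques, N m; "position": TCP position; "ee_rot": TCP orientation; "contact_force": force on the tool from outside, world axes, zero at the start; "wrist_torque": the same for the moment, N m; "gripper_width": finger opening in mm.
Only numpy, scipy, OpenCV 4.12 (cv2) and the standard library are available. Lean on these libraries where they do the work, as an engineer would, in place of code of your own. Each camera call takes 0.05 s, during which the arm holds its last target.

## Working session

There is one attempt and no reset: what is moved stays moved. The work goes in short steps, Python scripts to look and compute and a tool call to move; the robot and the scene stay as the last step left them, time stands still between calls to the robot, and variables do not carry over. Pictures are saved under pics/ and viewed, and the job is handed in when it is done.

Besides the shell and the picture viewer there is one more tool, called after "Emit:" by a JSON object that holds its "method" and its "body", one argument or row to a line. apply_moves: Moves the arm, as the interface text tells. Its arguments: {"type":"object","properties":{"plan":{"type":"array","items":{"type":"number"}}},"required":["plan"]}

```bash
ls; mkdir -p pics; cat > h.py <<'E'
import numpy as np, cv2
from bench import arm
def save(name,fn):
    im=arm.get_image(name); cv2.imwrite('pics/'+fn,im['color'][:,:,::-1]); 
    np.savez('pics/'+fn[:-4]+'.npz',**{k:np.array(v) for k,v in im.items()}); return im
def world(im):
    K=np.array(im['camera_matrix']); T=np.linalg.inv(np.array(im['camera_from_world'])); z=im['range_z']
    v,u=np.mgrid[0:z.shape[0],0:z.shape[1]]
    P=np.stack([(u-K[0,2])/K[0,0]*z,(v-K[1,2])/K[1,1]*z,z,np.ones_like(z)],-1)
    return (P@T.T)[...,:3]
E
python3 - <<'E'
from h import *
s=arm.read_state(); print(s)
for n in ['top','side']:
    im=save(n,n+'0.png'); print(n,np.linalg.inv(im['camera_from_world'])[:3,3],im['camera_matrix'][0,0])
E
```

```text
pics
{'clock': 0.0, 'joints': array([-1.07439749e+00,  3.85579210e-01,  6.59654483e-03, -5.02706661e-04,
       -1.19398152e+00, -2.58594987e-01]), 'joint_vel': array([0.00075713, 0.0014926 , 0.00066437, 0.00011995, 0.00039859,
       0.0015068 ]), 'joint_efforts': array([-1.28278302e-04, -3.92292953e+01,  1.88393033e+01,  4.18601900e+00,
       -4.74112312e-03,  7.95604734e-06]), 'position': array([ 147.10589505, -606.83292232,  230.19589329]), 'ee_rot': array([-1.18529795e-01,  9.92949877e-01,  1.09372206e-03, -1.82361980e-04]), 'contact_force': array([ 0.57113013, -0.14069487, -0.23671212]), 'wrist_torque': array([0.01591418, 0.04888041, 0.01331093]), 'gripper_width': 85.89556408554517}
top [ 349.54621088   90.93836743 1024.18886839] 396.7778871027449
side [-182.59042809  885.96626216 1080.13020622] 496.51469040778113
```

View pics/top0.png

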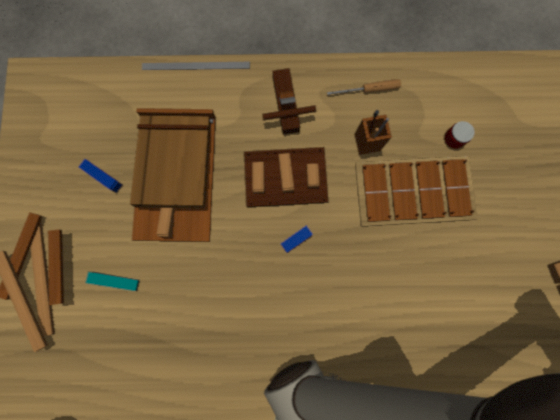

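View pics/side0.png

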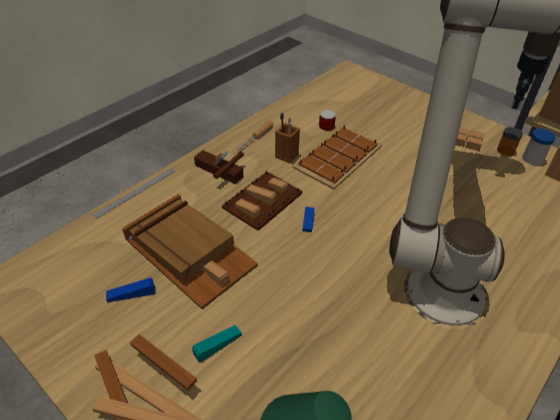

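The top view shows the tray wedges at about (258,177), (286,172) and (313,175), and the propping wedge at (165,222). The rack pads are at (376..458,190). The pot at (376,134) stands beside the leftmost pad, with the red tin at the right end. Next I'll measure them with the depth image.

```bash
python3 - <<'E'
from h import *
im=dict(np.load('pics/top0.npz')); W=world(im); c=im['color']; 
hsv=cv2.cvtColor(c,cv2.COLOR_RGB2HSV)
def P(u,v): return W[v,u].round(1), c[v,u], hsv[v,u]
for uv in [(258,177),(286,172),(313,175),(165,222),(376,190),(404,190),(431,190),(458,190),(376,134),(250,200),(280,260),(170,160),(170,195),(360,215),(140,225)]: print(uv,*P(*uv))
Z=W[...,2]
np.set_printoptions(linewidth=250)
# crop upscale
cv2.imwrite('pics/crop0.png',cv2.resize(c[130:240,235:485,::-1],None,fx=3.2,fy=3.2,interpolation=cv2.INTER_CUBIC))
cv2.imwrite('pics/crop1.png',cv2.resize(c[100:250,120:230,::-1],None,fx=4,fy=4,interpolation=cv2.INTER_CUBIC))
E
```

```text
(258, 177) [592.6 146.1  34.1] [154 111  66] [ 15 146 154]
(286, 172) [604.1  74.3  37.3] [153 110  65] [ 15 147 153]
(313, 175) [596.8   5.   31.9] [154 111  68] [ 15 142 154]
(165, 222) [478.2 379.   39.6] [151 108  64] [ 15 147 151]
(376, 190) [ 558.8 -158.3   16.7] [118  76  48] [ 12 151 118]
(404, 190) [ 557.1 -229.2   21.1] [135 116 100] [ 14  66 135]
(431, 190) [ 556.5 -299.    20.1] [112  73  47] [ 12 148 112]
(458, 190) [ 555.3 -367.3   22.3] [111  67  29] [ 14 188 111]
(376, 134) [ 694.4 -154.6   60.8] [44 38 33] [14 64 44]
(250, 200) [537.1 168.2  11.5] [64 31  9] [ 12 219  64]
(280, 260) [382.1  92.    0.8] [143 119  77] [ 19 118 143]
(170, 160) [633.1 366.6  58.4] [111  77  38] [ 16 168 111]
(170, 195) [541.9 361.7  64.8] [112  79  41] [ 16 162 112]
(360, 215) [ 495.  -115.7    8.8] [120  99  64] [ 19 119 120]
(140, 225) [474.4 450.5  14.1] [116  68  28] [ 14 193 116]
```

View pics/crop0.png

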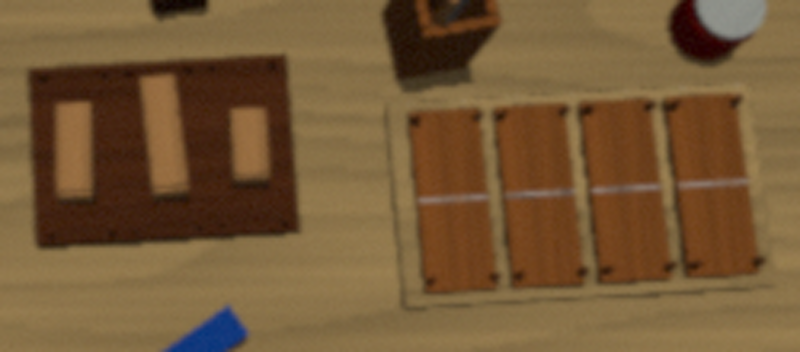

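View pics/crop1.png

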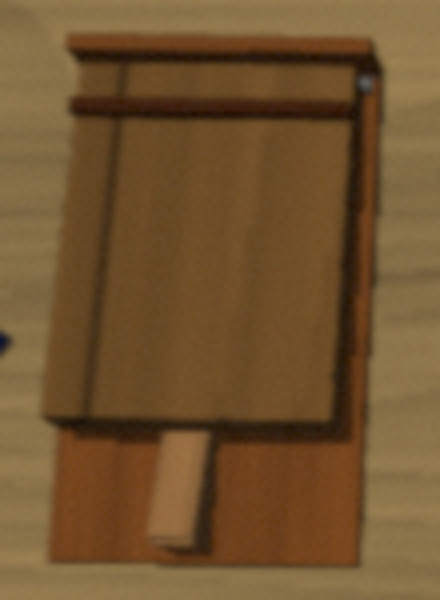

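```bash
cat >> h.py <<'E'
def rayplane(im,uv,n,d):
    # n.p=d in world
    K=np.array(im['camera_matrix']); T=np.linalg.inv(np.array(im['camera_from_world']))
    uv=np.atleast_2d(uv).astype(float)
    r=np.c_[(uv[:,0]-K[0,2])/K[0,0],(uv[:,1]-K[1,2])/K[1,1],np.ones(len(uv))]@T[:3,:3].T
    o=T[:3,3]; t=(d-o@n)/(r@n); return o+t[:,None]*r
def rect(p):
    (c,s,a)=cv2.minAreaRect(p.astype(np.float32)); b=cv2.boxPoints((c,s,a))
    e=b[1]-b[0]; f=b[2]-b[1]; l=e if np.linalg.norm(e)>np.linalg.norm(f) else f
    if l[0]<0:l=-l
    return np.round(c,1),np.round(sorted(s),1),round(float(np.degrees(np.arctan2(l[1],l[0]))),1)
E
python3 - <<'E'
from h import *
im=dict(np.load('pics/top0.npz')); W=world(im); c=im['color']; hsv=cv2.cvtColor(c,cv2.COLOR_RGB2HSV)
m=((hsv[...,0]>11)&(hsv[...,0]<18)&(hsv[...,1]>125)&(hsv[...,1]<165)&(hsv[...,2]>133)).astype(np.uint8)
n,lab,st,ce=cv2.connectedComponentsWithStats(m)
for i in range(1,n):
    if st[i,4]<60 or ce[i][0]<130: continue
    v,u=np.where(lab==i); pts=W[v,u]
    A=np.c_[pts[:,:2],np.ones(len(pts))]; k=np.linalg.lstsq(A,pts[:,2],rcond=None)[0]
    nn=np.array([-k[0],-k[1],1]); cn=cv2.findContours((lab==i).astype(np.uint8),0,1)[0][0][:,0]
    q=rayplane(im,cn,nn,k[2]); print(ce[i].round(1),st[i],k.round(3),pts.mean(0).round(1),rect(q[:,:2]))
    # nominal plane: constant z median
# pads: rack
m=((hsv[...,0]>9)&(hsv[...,0]<17)&(hsv[...,1]>140)&(hsv[...,2]>90)).astype(np.uint8)
n,lab,st,ce=cv2.connectedComponentsWithStats(m[150:230,350:480])
q=[]
for i in range(1,n):
    if st[i,4]<40: continue
    mm=(lab==i).astype(np.uint8); cn=cv2.findContours(mm,0,1)[0][0][:,0]+[350,150]
    print(ce[i]+[350,150],st[i], rect(rayplane(im,cn,np.array([0,0,1.]),20)[:,:2]))
# pale lines
m=((hsv[...,1]<90)&(hsv[...,2]>110)).astype(np.uint8)[180:200,362:474]
n,lab,st,ce=cv2.connectedComponentsWithStats(m)
for i in range(1,n):
    if st[i,4]<8: continue
    print('line',ce[i]+[362,180],st[i],rayplane(im,ce[i]+[362,180],np.array([0,0,1.]),20).round(1))
E
```

```text
[380.6  83.8] [366  82  32   6  60] [-4.21000e-01 -6.80000e-02  3.69923e+02] [ 847.8 -183.2   25.2] (array([ 848.2, -185.2]), array([ 9. , 83.7]), -82.4)
[285.7 170.5] [280 154  12  34 299] [ -1.675   2.86  843.904] [607.1  75.2  42. ] (array([621.4,  75.1]), array([ 27.6, 177.2]), 0.9)
[257.8 175. ] [254 162   9  27 224] [  -1.824   -4.134 1732.796] [595.9 146.2  41.8] (array([636.1, 151.5]), array([ 29. , 253.7]), 9.4)
[312.5 173.5] [308 164  10  20 173] [-2.1400e-01  4.1000e-02  1.6007e+02] [600.8   6.   31.6] (array([601.1,   5.8]), array([23.4, 53.1]), -0.1)
[163.4 221.2] [157 208  14  26 241] [-6.250000e-01 -2.900000e+00  1.451456e+03] [479.1 379.9  50.3] (array([598.2, 662.9]), array([117.2, 894.5]), 62.4)
[455.24028269 172.6024735 ] [ 93   9  25  28 566] (array([ 602.7, -364.1]), array([58.5, 71. ]), 2.0)
[428.31762653 174.21640489] [ 66  11  25  28 573] (array([ 598.6, -295.9]), array([60. , 71.6]), 1.2)
[401.42461005 175.74350087] [ 40  12  24  28 577] (array([ 596.2, -224.8]), array([59. , 70.5]), 3.2)
[374.52173913 177.2973913 ] [ 13  14  24  28 575] (array([ 592.5, -155.2]), array([57.9, 71.6]), 2.0)
[459.28311258 201.75331126] [ 97  38  25  29 604] (array([ 524.1, -369.2]), array([57.2, 72.4]), 2.9)
[404.68831169 204.94318182] [ 42  41  26  29 616] (array([ 517.5, -228.6]), array([59. , 72.4]), 2.5)
[431.98347107 203.4214876 ] [ 69  40  26  29 605] (array([ 520.6, -298.3]), array([59.2, 72.6]), 2.7)
[377.45249597 206.69243156] [ 15  43  26  29 621] (array([ 514. , -159.1]), array([59. , 72.1]), 3.5)
line [455. 187.] [87  7 13  1 13] [[ 563.7 -361.3   20. ]]
line [423.5 189. ] [58  9  8  1  8] [[ 559.4 -279.9   20. ]]
line [435. 188.] [68  8 11  1 11] [[ 561.7 -309.7   20. ]]
line [402.70588235 190.17647059] [35 10 14  2 17] [[ 556.9 -226.2   20. ]]
line [370.5 192. ] [ 4 12 10  1 10] [[ 553.  -143.1   20. ]]
```

```bash
cat >> h.py <<'E'
def wedges(im,base,umin=130,umax=350):
    c=im['color']; hsv=cv2.cvtColor(c,cv2.COLOR_RGB2HSV)
    m=((hsv[...,0]>11)&(hsv[...,0]<18)&(hsv[...,1]>125)&(hsv[...,1]<165)&(hsv[...,2]>133)).astype(np.uint8)
    n,lab,st,ce=cv2.connectedComponentsWithStats(m)
    for i in range(1,n):
        if st[i,4]<60 or not umin<ce[i][0]<umax: continue
        cn=cv2.findContours((lab==i).astype(np.uint8),0,1)[0][0][:,0]
        q0=rayplane(im,ce[i],np.array([0,0,1.]),base+22)[0]
        nn=np.array([.2,0,1]); q=rayplane(im,cn,nn,nn@[q0[0],q0[1],base+22])
        print(ce[i].round(1),st[i],rect(q[:,:2]))
E
python3 - <<'E'
from h import *
im=dict(np.load('pics/top0.npz')); W=world(im)
wedges(im,12)
# 120: wedge visible; thick end z 50
K=im['camera_matrix']
np.set_printoptions(linewidth=200,precision=0,suppress=True)
print(np.array([[0]])); 
print(W[205:236:2,150:180:2,2])
hsv=cv2.cvtColor(im['color'],cv2.COLOR_RGB2HSV)
m=((hsv[...,0]>11)&(hsv[...,0]<18)&(hsv[...,1]>125)&(hsv[...,1]<165)&(hsv[...,2]>133)).astype(np.uint8)
print(m[205:240,150:180])
E
```

```text
[285.7 170.5] [280 154  12  34 299] (array([609.9,  74.7]), array([23.1, 93.2]), 5.2)
[257.8 175. ] [254 162   9  27 224] (array([598.2, 146.2]), array([20.8, 72.2]), 0.3)
[312.5 173.5] [308 164  10  20 173] (array([600.4,   6.1]), array([23.2, 52.8]), -0.7)
[163.4 221.2] [157 208  14  26 241] (array([482.8, 384.5]), array([24.6, 66.3]), -5.4)
[[0]]
[[  57.   60. 1024.   58.   60.   60.   61.   60.   61.   61.   62.   61.   64.   65.   60.]
 [  40.   39.   37.   40.   37.   39.   43.   42.   43.   39.   41.   43.   41.   42.   45.]
 [  12.   12.   11.   12.   14.   32.   33.   36.   37.   34.   35.   28.    7.   10.    9.]
 [  13.   12.   10.   16.   13.   37.   38.   41.   35.   37.   35.   27.    9.   13.    9.]
 [  13.   10.   11.   10.    7.   39.   35.   42.   38.   36.   38.   25.   14.   13.   10.]
 [   7.    8.   11.   12.    9.   42.   38.   37.   40.   40.   37.   22.   10.   10.   12.]
 [  13.   10.   14.   11.   13.   38.   40.   40.   39.   41.   40.   20.   15.   13.   13.]
 [  12.    8. 1024.    9.   10.   39.   42.   41.   39.   40.   35.   19.   12.   12.   13.]
 [  
[... 160 characters left out ...]
3.   11.    9.   11.]
 [  11.    8.   11.   12.   44.   44.   44.   42.   43.   43.   33.   13.   11.   11.   11.]
 [  14.    8.   15.   13.   46.   42.   41.   44.   42.   47.   27.   10.   10.   10.   15.]
 [  11.   14.   11.   14.   46.   44.   47.   45.   44.   44.   26.   12.   15.   10.   10.]
 [  11.   10.   10.   14.   48.   49.   46.   47.   45.   46.   25.   14.   12.   13.   13.]
 [  11.   12.   14.   46.   52.   49.   49.   47.   43.   42.   26.   11.   15.   10.   11.]
 [   9.   11.   12.   12.   44.   43.   44.   45.   44.   39.   24.   11.    9.   12.   11.]]
[[0 0 0 ... 0 0 0]
 [0 0 0 ... 0 0 0]
 [0 0 0 ... 0 0 0]
 ...
 [0 0 0 ... 0 0 0]
 [0 0 0 ... 0 0 0]
 [0 0 0 ... 0 0 0]]
```

Emit:
{"method": "apply_moves", "body": {
  "plan": [0,0.02,0.02,0,0,0,0.05,0.05,0,0,0,0.08,0.075,0,-3,0,0.11,0.1,0,-6,0,0.14,0.125,0,-9,0,0.17,0.15,0,-12,0,0.2,0.175,0,-15,0,0.23,0.2,0,-18]
}}

```text
clock: 0.77
position: [378.2, -405.7, 231.0]
ee_rot: [0.04, 0.999, 0.0, -0.0]
contact_force: [0.0, -1.3, -0.0]
gripper_width: 42.5
```

Emit:
{"method": "apply_moves", "body": {
  "plan": [0,0.02,0.03,0,0,0,0.04,0.07,0,0,0,0.05,0.11,0,0,0,0.06,0.15,0,0,0,0.07,0.19,0,0,0,0.08,0.23,0,0,0,0.09,0.27,0,0,0,0.09,0.31,0,0]
}}

```text
clock: 1.43
position: [468.2, -95.3, 231.1]
ee_rot: [0.038, 0.999, -0.0, 0.0]
contact_force: [0.9, 0.6, 0.3]
gripper_width: 42.6
```

Emit:
{"method": "apply_moves", "body": {
  "plan": [0,0,0.04,0,0,0,0,0.08,0,0,0,0,0.12,0,0,0,0,0.16,0,0,0,0,0.2,0,0,0,0,0.24,0,0,0,0,0.28,0,0,0,0,0.32,0,0]
}}

```text
clock: 2.1
position: [466.5, 224.5, 231.2]
ee_rot: [0.038, 0.999, -0.0, -0.0]
contact_force: [1.5, -0.5, 0.6]
gripper_width: 42.7
```

Emit:
{"method": "apply_moves", "body": {
  "plan": [0,0,0.04,0,0,0,0,0.08,0,0,0,0,0.12,0,0,0,0,0.15,0,0,0,0,0.16,0,0,0,0,0.16,0,0]
}}

```text
clock: 2.6
position: [466.7, 384.8, 229.9]
ee_rot: [0.037, 0.999, -0.001, -0.001]
contact_force: [0.1, 0.3, 0.6]
gripper_width: 42.8
```

```bash
cat >> h.py <<'E'
from scipy.spatial.transform import Rotation as R
def wrist(fn):
    s=arm.read_state(); im=arm.get_image('wrist'); cv2.imwrite('pics/'+fn,im['color'][:,:,::-1])
    T=np.eye(4); T[:3,:3]=R.from_quat(s['ee_rot']).as_matrix(); T[:3,3]=s['position']
    im['camera_from_world']=np.linalg.inv(T@np.array(im['mount'])); 
    np.savez('pics/'+fn[:-4]+'.npz',**{k:np.array(v) for k,v in im.items()})
    print(s['clock'],s['position'].round(1),'yaw',round(float(yaw(s)),2)); return im
def yaw(s):
    x=R.from_quat(s['ee_rot']).as_matrix()[:,0]; a=np.degrees(np.arctan2(x[1],x[0])); return (a+90)%180-90
E
python3 - <<'E'
from h import *
wrist('w1.png')
E
```

```text
2.6 [466.7 384.8 229.9] yaw -4.22
```

View pics/w1.png

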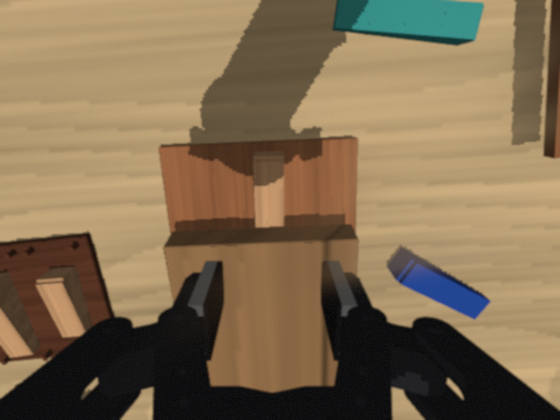

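```bash
python3 - <<'E'
from h import *
im=dict(np.load('pics/w1.npz')); c=im['color']
cv2.imwrite('pics/w1c.png',cv2.resize(c[130:250,200:340,::-1],None,fx=5,fy=5,interpolation=cv2.INTER_CUBIC))
print(np.linalg.inv(im['camera_from_world'])[:3,3])
W=world(im); print(W[160:240:8,262].round(0),W[160:240:8,280].round(0))
E
```

```text
[390.36350332 390.89884047 372.64901291]
[[446. 377.  45.]
 [453. 377.  47.]
 [460. 376.  47.]
 [468. 375.  44.]
 [476. 375.  44.]
 [485. 374.  41.]
 [494. 373.  39.]
 [502. 372.  39.]
 [511. 371.  35.]
 [515. 371.  47.]] [[447. 394.  45.]
 [454. 393.  49.]
 [461. 393.  46.]
 [469. 392.  45.]
 [478. 392.  41.]
 [486. 391.  41.]
 [494. 390.  41.]
 [503. 390.  39.]
 [512. 389.  37.]
 [515. 389.  50.]]
```

View pics/w1c.png

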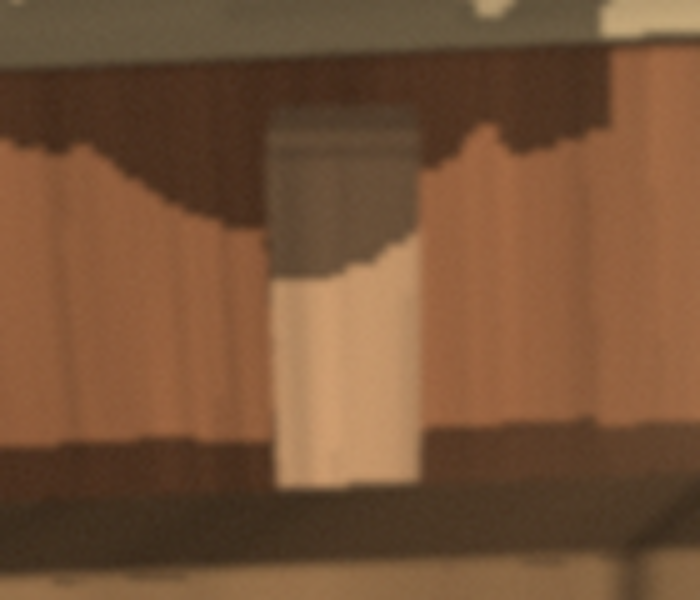

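```bash
python3 - <<'E'
from h import *
im=dict(np.load('pics/w1.npz'))
Z=np.array([0,0,1.])
for uv,z in [((253.4,156.5),50),((283.8,156),50),((254.5,205),40.5),((284.2,205),40.5),((255.2,227),36),((284.2,227),36)]:
    print(uv,rayplane(im,uv,Z,z)[0].round(1))
t=dict(np.load('pics/top0.npz'))
cv2.imwrite('pics/t1c.png',cv2.resize(t['color'][195:245,140:190,::-1],None,fx=10,fy=10,interpolation=cv2.INTER_CUBIC))
E
```

```text
(253.4, 156.5) [441.  369.8  50. ]
(283.8, 156) [442.6 397.1  50. ]
(254.5, 205) [489.4 366.1  40.5]
(284.2, 205) [491.5 394.7  40.5]
(255.2, 227) [513.6 364.4  36. ]
(284.2, 227) [515.7 393.3  36. ]
```

View pics/t1c.png

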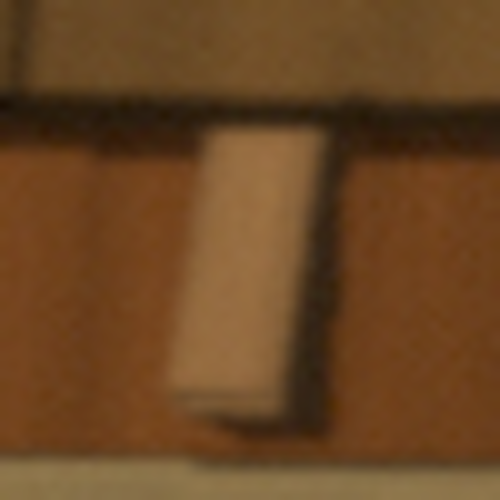

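Emit:
{"method": "apply_moves", "body": {
  "plan": [0,0.01,-0.002,-0.04,0.3,0,0.015,-0.003,-0.08,0.3,0,0.015,-0.003,-0.12,0.3,0,0.015,-0.003,-0.14,0.3,0,0.015,-0.003,-0.16,0.3,0,0.015,-0.003,-0.16,0.3,0,0.015,-0.003,-0.16,0.3]
}}

```text
clock: 3.23
position: [482.2, 377.9, 71.0]
ee_rot: [0.036, 0.999, -0.001, -0.001]
contact_force: [-0.1, -1.8, 1.5]
gripper_width: 42.5
```

```bash
python3 - <<'E'
from h import *
im=wrist('w2.png')
E
```

```text
3.2333 [482.2 377.9  71. ] yaw -4.14
```

View pics/w2.png

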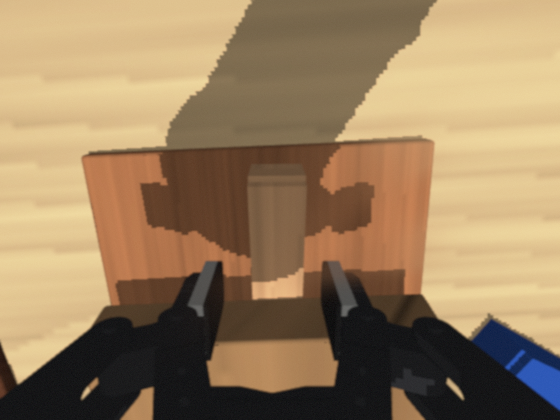

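Emit:
{"method": "apply_moves", "body": {
  "plan": [0,-0.003,0.003,-0.02,0.3,0,-0.003,0.003,-0.04,0.3,0,-0.003,0.003,-0.053,0.3,0,-0.003,0.003,-0.053,0.3,0,-0.003,0.003,-0.053,0.3]
}}

```text
clock: 3.7
position: [480.0, 383.0, 19.9]
ee_rot: [0.033, 0.999, 0.001, 0.001]
contact_force: [-0.6, 0.4, 0.4]
gripper_width: 42.7
```

Emit:
{"method": "apply_moves", "body": {
  "plan": [1,0,0,0,0,1,0,0,0,0,1,0,0,0,0,1,0,0,0,0,1,0,0,0,0]
}}

```text
clock: 4.12
position: [479.9, 382.6, 20.9]
ee_rot: [0.033, 0.999, 0.0, 0.001]
contact_force: [-0.8, -2.6, 6.3]
gripper_width: 27.2
```

Emit:
{"method": "apply_moves", "body": {
  "plan": [1,-0.006,0,0,0,1,-0.014,0.001,0,0,1,-0.024,0.001,0,0,1,-0.034,0.002,0,0,1,-0.044,0.003,0,0,1,-0.054,0.003,0,0,1,-0.064,0.004,0,0,1,-0.074,0.004,0,0]
}}

```text
clock: 4.78
position: [406.4, 388.8, 20.6]
ee_rot: [0.032, 0.999, 0.003, 0.002]
contact_force: [3.1, 0.2, 4.8]
gripper_width: 26.9
```

Emit:
{"method": "apply_moves", "body": {
  "plan": [1,-0.01,0.001,0,0,1,-0.015,0.001,0,0,1,-0.015,0.001,0,0]
}}

```text
clock: 5.03
position: [389.9, 389.5, 20.3]
ee_rot: [0.032, 0.999, 0.002, 0.001]
contact_force: [-2.6, 0.7, 8.7]
gripper_width: 26.8
```

```bash
python3 - <<'E'
from h import *
im=wrist('w3.png'); save('side','s3.png'); im=save('top','t3.png'); W=world(im); print(W[170,165:180,2].round(),W[200,165:180,2].round())
E
```

```text
5.0333 [389.9 389.5  20.3] yaw -3.66
[45. 49. 48. 47. 41. 47. 47. 47. 49. 47. 43. 46. 48. 44. 49.] [48. 46. 46. 45. 44. 46. 47. 48. 45. 44. 47. 47. 50. 47. 45.]
```

View pics/w3.png

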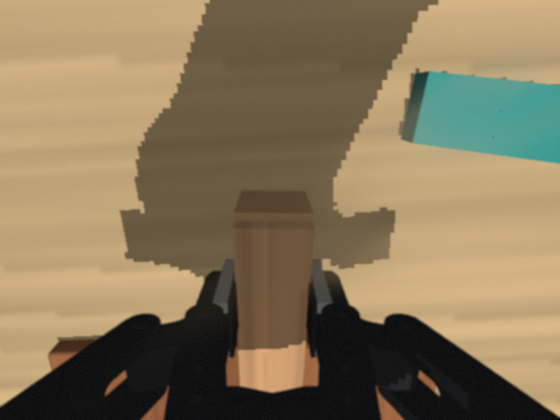

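View pics/s3.png

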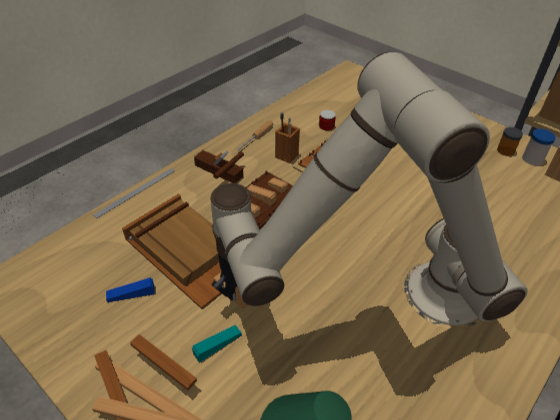

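```bash
python3 - <<'E'
from h import *
im=dict(np.load('pics/w3.npz')); Z=np.array([0,0,1.])
for uv,z in [((235,213),50),((312,213),50),((235,222),49),((238,340),40),((306,340),40)]: print(uv,rayplane(im,uv,Z,z)[0].round(1))
print(world(im)[205:330:8,272].round(0).tolist())
cv2.imwrite('pics/w3c.png',cv2.resize(im['color'][180:260,220:330,::-1],None,fx=6,fy=6))
E
```

```text
(235, 213) [349.5 379.9  50. ]
(312, 213) [351.1 405.3  50. ]
(235, 222) [353.  379.4  49. ]
(238, 340) [406.8 374.7  40. ]
(306, 340) [408.7 402.2  40. ]
[[353.0, 392.0, 34.0], [352.0, 392.0, 44.0], [355.0, 392.0, 44.0], [357.0, 392.0, 48.0], [360.0, 391.0, 48.0], [363.0, 391.0, 48.0], [366.0, 391.0, 48.0], [370.0, 391.0, 45.0], [373.0, 391.0, 45.0], [377.0, 390.0, 45.0], [380.0, 390.0, 44.0], [384.0, 390.0, 43.0], [388.0, 390.0, 42.0], [392.0, 389.0, 43.0], [396.0, 389.0, 41.0], [401.0, 389.0, 40.0]]
```

View pics/w3c.png

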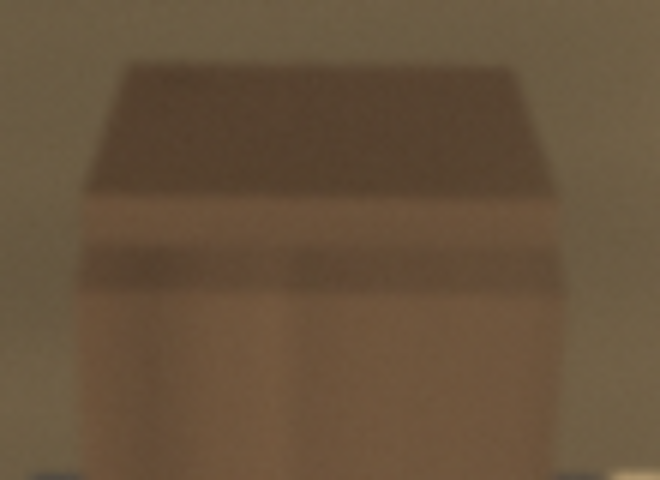

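Emit:
{"method": "apply_moves", "body": {
  "plan": [1,0,0,0.015,0,1,0,0,0.045,0,1,0,0,0.08,0,1,0,-0.01,0.11,0,1,0.01,-0.03,0.13,0,1,0.02,-0.06,0.13,0,1,0.03,-0.09,0.13,0,1,0.04,-0.12,0.13,0]
}}

```text
clock: 5.85
position: [429.3, 266.6, 148.8]
ee_rot: [0.033, 0.999, 0.001, -0.0]
contact_force: [0.7, 0.5, -1.1]
gripper_width: 26.7
```

Emit:
{"method": "apply_moves", "body": {
  "plan": [1,0.005,-0.035,0,0,1,0.01,-0.07,0,1,1,0.015,-0.105,0,2,1,0.02,-0.14,0,3,1,0.025,-0.175,0,4,1,0.03,-0.21,0,5,1,0.035,-0.245,0,6,1,0.04,-0.28,0,6.5]
}}

```text
clock: 6.52
position: [469.2, -13.6, 148.3]
ee_rot: [-0.024, 1.0, 0.0, -0.0]
contact_force: [0.6, -0.2, -0.5]
gripper_width: 26.5
```

Emit:
{"method": "apply_moves", "body": {
  "plan": [1,0.01,-0.035,0,0,1,0.02,-0.07,0,0,1,0.03,-0.105,0,0,1,0.04,-0.14,0,0,1,0.05,-0.175,0,0,1,0.06,-0.21,0,0,1,0.065,-0.245,0,0,1,0.07,-0.28,0,0]
}}

```text
clock: 7.18
position: [539.9, -293.1, 147.9]
ee_rot: [-0.024, 1.0, 0.001, -0.0]
contact_force: [-0.1, -0.1, -0.9]
gripper_width: 26.5
```

Emit:
{"method": "apply_moves", "body": {
  "plan": [1,0.002,-0.035,0,0,1,0.0035,-0.065,-0.01,0,1,0.0035,-0.0745,-0.04,0,1,0.0035,-0.0745,-0.07,0,1,0.0035,-0.0745,-0.09,0,1,0.0035,-0.0745,-0.09,0,1,0.0035,-0.0745,-0.09,0]
}}

```text
clock: 7.77
position: [543.0, -366.1, 57.3]
ee_rot: [-0.024, 1.0, 0.001, -0.001]
contact_force: [-0.2, -0.1, -0.4]
gripper_width: 26.6
```

```bash
python3 - <<'E'
from h import *
im=wrist('w4.png')
E
```

```text
7.7667 [ 543.  -366.1   57.3] yaw 2.74
```

View pics/w4.png

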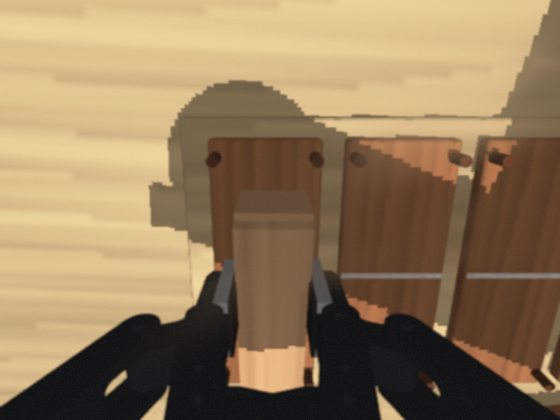

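```bash
python3 - <<'E'
from h import *
im=dict(np.load('pics/w4.npz')); Z=np.array([0,0,1.])
for uv,z in [((210,140),20),((322,139),20),((213,158),32),((317,159),32),((347,139),20),((460,138),20),((341,276),20),((442,275.5),20),((466,275.5),20),((235,213),97),((312,213),97)]: print(uv,rayplane(im,uv,Z,z)[0].round(1))
E
```

```text
(210, 140) [ 488.7 -399.3   20. ]
(322, 139) [ 485.6 -343.8   20. ]
(213, 158) [ 495.6 -395.9   32. ]
(317, 159) [ 493.7 -347.1   32. ]
(347, 139) [ 485.  -331.5   20. ]
(460, 138) [ 481.8 -275.6   20. ]
(341, 276) [ 560.3 -326.5   20. ]
(442, 275.5) [ 557.3 -270.2   20. ]
(466, 275.5) [ 556.7 -256.9   20. ]
(235, 213) [ 500.8 -379.2   97. ]
(312, 213) [ 499.7 -355.9   97. ]
```

Emit:
{"method": "apply_moves", "body": {
  "plan": [1,-0.001,-0.002,-0.01,0,1,-0.001,-0.002,-0.018,0,1,-0.001,-0.002,-0.024,0,1,-0.001,-0.002,-0.027,0,1,-0.001,-0.002,-0.028,0,1,-0.001,-0.002,-0.028,0]
}}

```text
clock: 8.32
position: [542.7, -368.8, 30.0]
ee_rot: [-0.024, 1.0, 0.0, -0.0]
contact_force: [0.0, -0.1, -0.0]
gripper_width: 26.8
```

Emit:
{"method": "apply_moves", "body": {
  "plan": [1,-0.001,0,-0.001,0,1,-0.001,0,-0.002,0,1,-0.001,0,-0.002,0]
}}

```text
clock: 8.57
position: [541.9, -369.1, 28.9]
ee_rot: [-0.024, 1.0, -0.0, 0.0]
contact_force: [-0.1, -0.4, 0.7]
gripper_width: 26.8
```

Emit:
{"method": "apply_moves", "body": {
  "plan": [0.3,0,0,0,0,0,0,0,0,0,0,0,0,0,0,0,0,0,0,0,0,0,0,0.02,0,0,0,0,0.06,0,0,-0.01,0.01,0.1,0,0,-0.01,0.02,0.12,0]
}}

```text
clock: 9.23
position: [532.4, -350.1, 153.1]
ee_rot: [-0.024, 1.0, -0.002, 0.002]
contact_force: [1.1, 0.4, -0.9]
gripper_width: 42.6
```

```bash
python3 - <<'E'
from h import *
im=wrist('w5.png')
E
```

```text
9.2333 [ 532.4 -350.1  153.1] yaw 2.7
```

View pics/w5.png

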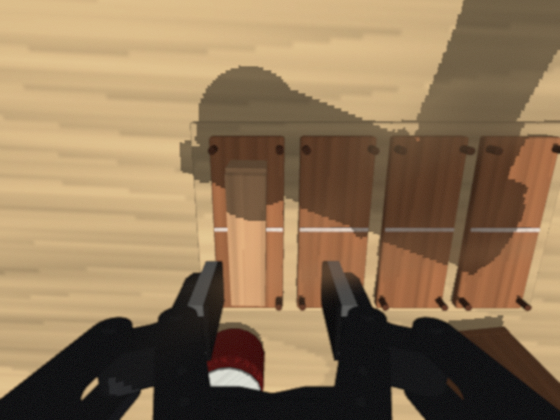

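Emit:
{"method": "apply_moves", "body": {
  "plan": [0,0,0.03,0.02,0,0,0,0.07,0.03,0,0,0,0.11,0.03,0,0,0,0.15,0.03,0,0,0,0.19,0.03,0,0,0,0.23,0.03,0,0,0,0.27,0.03,0,0,0.01,0.31,0.03,0]
}}

```text
clock: 9.95
position: [540.0, -37.1, 178.4]
ee_rot: [-0.024, 1.0, 0.0, -0.0]
contact_force: [0.9, -0.9, -0.3]
gripper_width: 43.1
```

Emit:
{"method": "apply_moves", "body": {
  "plan": [0,0.02,0.035,0,0,0,0.04,0.07,0,1,0,0.06,0.1,0,2,0,0.065,0.115,-0.02,2.5,0,0.065,0.115,-0.03,2.5,0,0.065,0.115,-0.03,2.5,0,0.065,0.115,-0.03,2.5]
}}

```text
clock: 10.53
position: [605.9, 75.4, 147.3]
ee_rot: [-0.045, 0.999, -0.001, -0.001]
contact_force: [-0.3, -0.7, 1.1]
gripper_width: 42.4
```

```bash
python3 - <<'E'
from h import *
im=wrist('w6.png')
E
```

```text
10.5333 [605.9  75.4 147.3] yaw 5.21
```

View pics/w6.png

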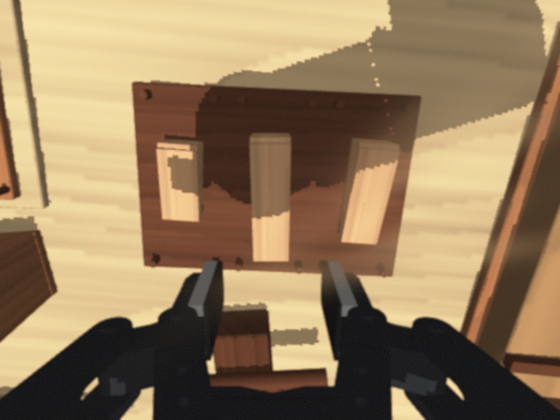

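```bash
python3 - <<'E'
from h import *
im=dict(np.load('pics/w6.npz'))
c=cv2.resize(im['color'][120:280,140:420,::-1],None,fx=2.8,fy=2.8,interpolation=cv2.INTER_CUBIC)
cv2.imwrite('pics/w6c.png',c)
E
```

```text
(no output)
```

View pics/w6c.png

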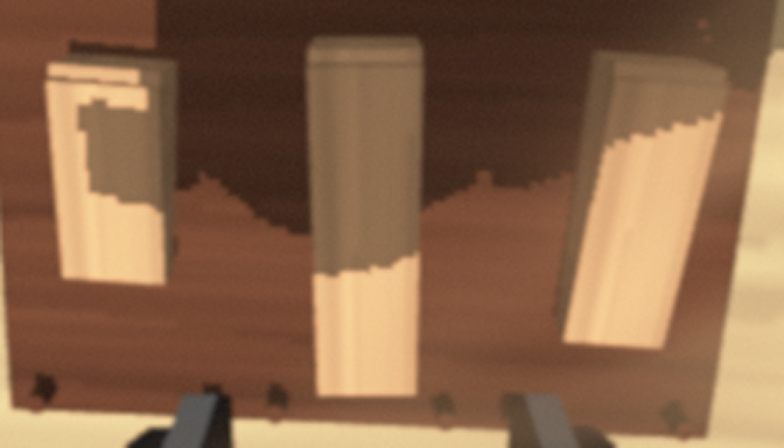

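```bash
python3 - <<'E'
from h import *
im=dict(np.load('pics/w6.npz')); Z=np.array([0,0,1.])
f=lambda p,z: rayplane(im,np.array(p)/2.8+[140,120]-0.3,Z,z)[0]
for n,a,b,c,d,z in [(60,(47,63),(150,67),(62,278),(166,284),38),(100,(308,47),(422,47),(317,395),(417,395),46),(80,(613,60),(726,68),(565,342),(662,348),42)]:
    A,B,C,D=f(a,z),f(b,z),f(c,26),f(d,26); t=(A+B)/2; e=(C+D)/2
    dv=(e-t)[:2]
    print(n,'thick',t.round(1),'thin',e.round(1),'mid',((t+e)/2).round(1),'len',np.linalg.norm(dv).round(1),'yaw',np.degrees(np.arctan2(dv[1],dv[0])).round(1),'w',np.linalg.norm(A-B).round(1),np.linalg.norm(C-D).round(1))
E
```

```text
60 thick [566.7   4.   38. ] thin [627.8   5.8  26. ] mid [597.3   4.9  32. ] len 61.1 yaw 1.8 w 25.6 28.8
100 thick [555.4  69.5  46. ] thin [656.  79.  26.] mid [605.7  74.2  36. ] len 101.0 yaw 5.4 w 27.3 28.8
80 thick [553.1 144.   42. ] thin [634.  147.2  26. ] mid [593.6 145.6  34. ] len 81.0 yaw 2.3 w 27.8 27.7
```

Emit:
{"method": "apply_moves", "body": {
  "plan": [0,0,-0.001,-0.035,0,0,0,-0.001,-0.07,0,0,0,-0.001,-0.1,0,0,0,-0.001,-0.12,0,0,0,-0.001,-0.128,0,0,0,-0.001,-0.13,0,0,0,-0.001,-0.13,0,0,0,-0.001,-0.13,0]
}}

```text
clock: 11.25
position: [608.2, 75.1, 20.4]
ee_rot: [-0.046, 0.999, 0.0, 0.002]
contact_force: [-0.2, -0.0, 0.4]
gripper_width: 42.7
```

Emit:
{"method": "apply_moves", "body": {
  "plan": [1,0,0,0,0,1,0,0,0,0,1,0,0,0,0,1,0,0,0,0,1,0,0,0,0]
}}

```text
clock: 11.67
position: [608.1, 75.5, 20.6]
ee_rot: [-0.046, 0.999, 0.0, 0.002]
contact_force: [-0.4, -0.7, 7.2]
gripper_width: 26.8
```

Emit:
{"method": "apply_moves", "body": {
  "plan": [1,0,0,0.015,0,1,0,0,0.045,0,1,0,0,0.08,0,1,-0.01,-0.01,0.11,0,1,-0.03,-0.03,0.13,0,1,-0.05,-0.06,0.14,-1,1,-0.06,-0.09,0.14,-2,1,-0.07,-0.125,0.14,-2.5]
}}

```text
clock: 12.33
position: [536.2, -50.1, 160.1]
ee_rot: [-0.024, 1.0, 0.0, 0.002]
contact_force: [0.8, -0.3, -1.3]
gripper_width: 26.3
```

Emit:
{"method": "apply_moves", "body": {
  "plan": [1,0,-0.035,0,0,1,0,-0.07,0,0,1,0,-0.105,0,0,1,0,-0.14,0,0,1,0,-0.175,0,0,1,0,-0.205,0,0,1,0,-0.23,0,0,1,0,-0.24,0,0]
}}

```text
clock: 13.0
position: [536.3, -292.7, 158.3]
ee_rot: [-0.022, 1.0, -0.0, 0.0]
contact_force: [0.7, -0.2, -0.2]
gripper_width: 26.5
```

Emit:
{"method": "apply_moves", "body": {
  "plan": [1,0.015,-0.004,-0.01,0,1,0.025,-0.0055,-0.04,0.2,1,0.025,-0.0055,-0.07,0.2,1,0.025,-0.0055,-0.09,0.2,1,0.025,-0.0055,-0.1,0.2,1,0.025,-0.0055,-0.1,0.2,1,0.025,-0.0055,-0.1,0.2]
}}

```text
clock: 13.58
position: [562.2, -295.3, 58.9]
ee_rot: [-0.026, 1.0, -0.0, 0.0]
contact_force: [-0.5, 0.2, -0.2]
gripper_width: 26.2
```

```bash
python3 - <<'E'
from h import *
im=wrist('w7.png')
E
```

```text
13.5833 [ 562.2 -295.3   58.9] yaw 2.97
```

View pics/w7.png

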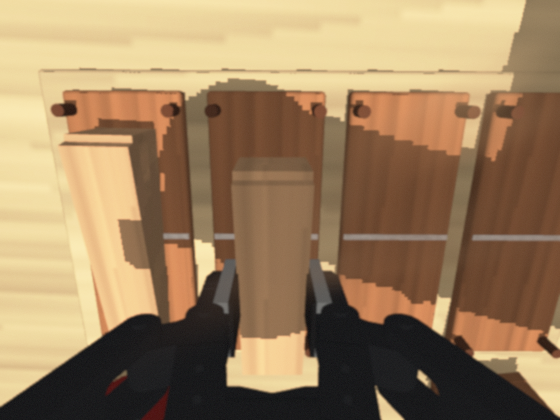

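```bash
python3 - <<'E'
from h import *
im=dict(np.load('pics/w7.npz')); Z=np.array([0,0,1.])
f=lambda u,v,z: rayplane(im,(u,v),Z,z)[0].round(1)
n=(f(209,93,20)+f(325,92,20))/2; print(n,n+75*np.array([.9988,.0488,0]))
p=(f(213,110,32)+f(320,109,32))/2; print(p,p+66*np.array([.9988,.0488,0]))
print('line',f(280,237,20))
zb=58.9-8.6
t=(f(233,172,zb+34)+f(314,172,zb+34))/2; print('thick',t,t+50*np.array([.9988,.0488,0]))
a=(f(347,92,20)+f(470,93,20))/2; print('p2',a+75*np.array([.9988,.0488,0]))
E
```

```text
[ 484.4  -301.65   20.  ] [ 559.31 -297.99   20.  ]
[ 491.8 -301.3   32. ] [ 557.7208 -298.0792   32.    ]
line [ 558.6 -291.    20. ]
thick [ 509.7 -297.3   84.3] [ 559.64 -294.86   84.3 ]
p2 [ 555.71 -229.99   20.  ]
```

Emit:
{"method": "apply_moves", "body": {
  "plan": [1,-0.001,-0.003,-0.01,0,1,-0.001,-0.003,-0.018,0,1,-0.001,-0.003,-0.025,0,1,-0.001,-0.003,-0.029,0,1,-0.001,-0.003,-0.031,0,1,-0.001,-0.003,-0.031,0,1,-0.001,-0.003,-0.031,0]
}}

```text
clock: 14.22
position: [560.4, -298.5, 28.6]
ee_rot: [-0.026, 1.0, -0.0, -0.0]
contact_force: [-3.1, 1.5, 7.6]
gripper_width: 26.5
```

Contact with the pad is light, so I'll release and go on to the 80 mm wedge.

Emit:
{"method": "apply_moves", "body": {
  "plan": [0.3,0,0,0,0,0,0,0,0,0,0,0,0,0,0,0,0,0,0,0,0,0,0,0.02,0,0,0,0,0.06,0,0,-0.01,0.01,0.1,0,0,-0.02,0.03,0.13,0]
}}

```text
clock: 14.88
position: [541.6, -269.9, 159.6]
ee_rot: [-0.025, 1.0, -0.001, 0.001]
contact_force: [0.2, 0.7, 0.4]
gripper_width: 42.3
```

Emit:
{"method": "apply_moves", "body": {
  "plan": [0,0,0.035,0.02,0,0,0,0.075,0.02,0,0,0,0.115,0.02,0,0,0,0.155,0.02,0,0,0,0.195,0.02,0,0,0,0.235,0.02,0,0,0,0.275,0.02,0,0,0.01,0.315,0.01,0]
}}

```text
clock: 15.55
position: [550.3, 48.0, 169.4]
ee_rot: [-0.026, 1.0, 0.0, 0.002]
contact_force: [1.5, -0.5, -0.7]
gripper_width: 42.9
```

Emit:
{"method": "apply_moves", "body": {
  "plan": [0,0.015,0.035,0,0,0,0.03,0.07,0,-0.5,0,0.043,0.095,-0.02,-0.8,0,0.043,0.0975,-0.05,-0.8,0,0.043,0.0975,-0.08,-0.8,0,0.043,0.0975,-0.1,-0.8,0,0.043,0.0975,-0.1,-0.8,0,0.043,0.0975,-0.1,-0.8]
}}

```text
clock: 16.22
position: [593.2, 143.1, 66.6]
ee_rot: [-0.019, 1.0, -0.001, -0.001]
contact_force: [0.1, 0.0, 1.1]
gripper_width: 42.9
```

```bash
python3 - <<'E'
from h import *
im=wrist('w8.png')
E
```

```text
16.2167 [593.2 143.1  66.6] yaw 2.15
```

View pics/w8.png

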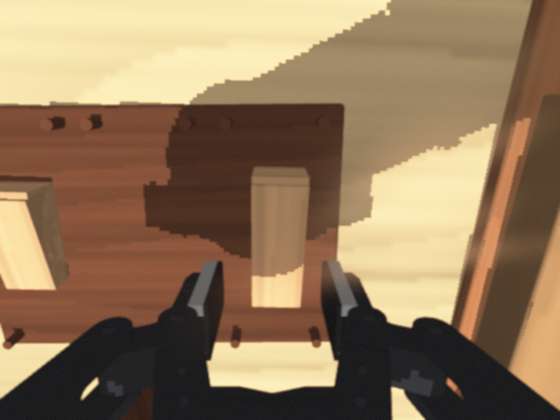

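```bash
python3 - <<'E'
from h import *
im=dict(np.load('pics/w8.npz')); Z=np.array([0,0,1.])
f=lambda u,v,z: rayplane(im,(u,v),Z,z)[0]
t=(f(252,174,42)+f(308,174,42))/2; e=(f(253,307,26)+f(302,308,26))/2; d=e-t
print(t,e,(t+e)/2,np.linalg.norm(d[:2]),np.degrees(np.arctan2(d[1],d[0])))
E
```

```text
[551.82678226 145.46736073  42.        ] [634.59711803 148.00506174  26.        ] [593.21195015 146.73621123  34.        ] 82.80922901217593 1.7561125366154737
```

Emit:
{"method": "apply_moves", "body": {
  "plan": [0,0,0.003,-0.02,0,0,0,0.003,-0.035,0,0,0,0.003,-0.045,0,0,0,0.003,-0.049,0,0,0,0.003,-0.049,0,0,0,0.003,-0.049,0]
}}

```text
clock: 16.77
position: [594.4, 146.6, 19.7]
ee_rot: [-0.019, 1.0, 0.0, 0.001]
contact_force: [0.3, -0.2, -0.3]
gripper_width: 42.6
```

Emit:
{"method": "apply_moves", "body": {
  "plan": [1,0,0,0,0,1,0,0,0,0,1,0,0,0,0,1,0,0,0,0,1,0,0,0,0]
}}

```text
clock: 17.18
position: [594.7, 146.9, 20.1]
ee_rot: [-0.019, 1.0, 0.0, 0.001]
contact_force: [-0.6, -0.2, 5.5]
gripper_width: 26.2
```

Emit:
{"method": "apply_moves", "body": {
  "plan": [1,0,0,0.015,0,1,0,0,0.045,0,1,0,0,0.08,0,1,-0.01,-0.01,0.11,0,1,-0.02,-0.03,0.13,0,1,-0.035,-0.06,0.14,0,1,-0.05,-0.09,0.14,0.5,1,-0.055,-0.125,0.14,0.8]
}}

```text
clock: 17.85
position: [536.8, 20.9, 159.5]
ee_rot: [-0.026, 1.0, 0.001, 0.0]
contact_force: [1.1, 0.1, -1.2]
gripper_width: 26.7
```

Emit:
{"method": "apply_moves", "body": {
  "plan": [1,0,-0.035,0,0,1,0,-0.07,0,0,1,0,-0.105,0,0,1,0,-0.14,0,0,1,0,-0.175,0,0,1,0,-0.205,0,0,1,0,-0.23,0,0,1,0,-0.245,0,0]
}}

```text
clock: 18.52
position: [537.9, -226.1, 158.2]
ee_rot: [-0.024, 1.0, 0.0, -0.0]
contact_force: [0.4, 0.3, -0.4]
gripper_width: 26.3
```

Emit:
{"method": "apply_moves", "body": {
  "plan": [1,0.012,-0.001,-0.01,0,1,0.02,-0.002,-0.04,0,1,0.02,-0.002,-0.07,0,1,0.02,-0.002,-0.09,0,1,0.02,-0.002,-0.1,0,1,0.02,-0.002,-0.1,0,1,0.02,-0.002,-0.1,0]
}}

```text
clock: 19.1
position: [558.8, -225.7, 58.8]
ee_rot: [-0.026, 1.0, -0.0, -0.0]
contact_force: [0.3, -0.2, -0.2]
gripper_width: 26.4
```

```bash
python3 - <<'E'
from h import *
im=wrist('w9.png')
E
```

```text
19.1 [ 558.8 -225.7   58.8] yaw 2.95
```

View pics/w9.png

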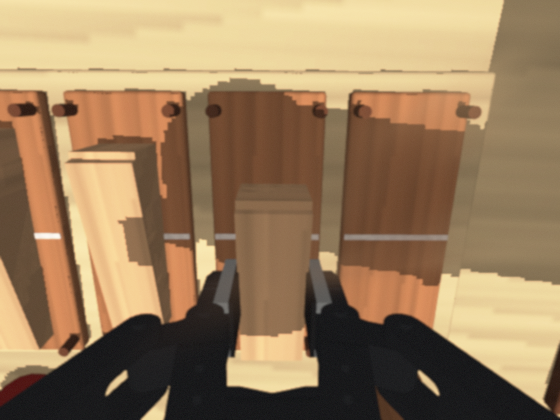

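```bash
python3 - <<'E'
from h import *
im=dict(np.load('pics/w9.npz')); Z=np.array([0,0,1.]); a=np.array([.9988,.0488,0])
f=lambda u,v,z: rayplane(im,(u,v),Z,z)[0].round(1)
n=(f(209,93,20)+f(325,92,20))/2; print(n+75*a)
p=(f(213,110,32)+f(320,110,32))/2; print(p+66*a)
print('line',f(270,237,20))
zb=58.8-8.1
t=(f(236,201,zb+30)+f(312,201,zb+30))/2; print('thick',t,t+40*a)
n=(f(347,93,20)+f(470,94,20))/2; print('p1',n+75*a, f(395,237,20))
t=(f(70,157,54)+f(155,157,54))/2; print('w100',t+50*a)
E
```

```text
[ 555.91 -228.39   20.  ]
[ 554.5708 -228.5292   32.    ]
line [ 555.5 -226.8   20. ]
thick [ 517.4 -227.    80.7] [ 557.352 -225.048   80.7  ]
p1 [ 552.81 -160.39   20.  ] [ 552.  -159.1   20. ]
w100 [ 559.74 -291.46   54.  ]
```

Emit:
{"method": "apply_moves", "body": {
  "plan": [1,-0.002,-0.003,-0.01,0,1,-0.002,-0.003,-0.018,0,1,-0.002,-0.003,-0.025,0,1,-0.002,-0.003,-0.029,0,1,-0.002,-0.003,-0.031,0,1,-0.002,-0.003,-0.031,0,1,-0.002,-0.003,-0.031,0]
}}

```text
clock: 19.73
position: [556.3, -228.6, 28.1]
ee_rot: [-0.026, 1.0, -0.0, -0.0]
contact_force: [-2.8, 0.1, 3.9]
gripper_width: 26.3
```

Emit:
{"method": "apply_moves", "body": {
  "plan": [0.3,0,0,0,0,0,0,0,0,0,0,0,0,0,0,0,0,0,0,0,0,0,0,0.02,0,0,0,0,0.06,0,0,-0.01,0.01,0.1,0,0,-0.02,0.03,0.13,0]
}}

```text
clock: 20.4
position: [537.5, -199.8, 159.8]
ee_rot: [-0.025, 1.0, -0.001, 0.001]
contact_force: [1.7, 0.1, 0.5]
gripper_width: 42.8
```

Emit:
{"method": "apply_moves", "body": {
  "plan": [0,0,0.035,0.02,0,0,0,0.07,0.02,0,0,0,0.105,0.02,0,0,0.01,0.14,0.02,0,0,0.02,0.175,0.02,0,0,0.045,0.2,0,0,0,0.06,0.205,-0.03,0,0,0.06,0.205,-0.05,0]
}}

```text
clock: 21.07
position: [598.8, 9.0, 105.5]
ee_rot: [-0.027, 1.0, 0.0, 0.001]
contact_force: [0.4, 0.1, -0.3]
gripper_width: 43.0
```

Emit:
{"method": "apply_moves", "body": {
  "plan": [0,-0.001,-0.003,-0.02,-1,0,-0.001,-0.003,-0.04,-1,0,-0.001,-0.003,-0.04,-1,0,-0.001,-0.003,-0.04,-1]
}}

```text
clock: 21.4
position: [595.1, 3.2, 66.6]
ee_rot: [-0.017, 1.0, -0.0, -0.001]
contact_force: [0.7, -0.6, 0.7]
gripper_width: 42.8
```

```bash
python3 - <<'E'
from h import *
im=wrist('w10.png')
E
```

```text
21.4 [595.1   3.2  66.6] yaw 1.94
```

View pics/w10.png

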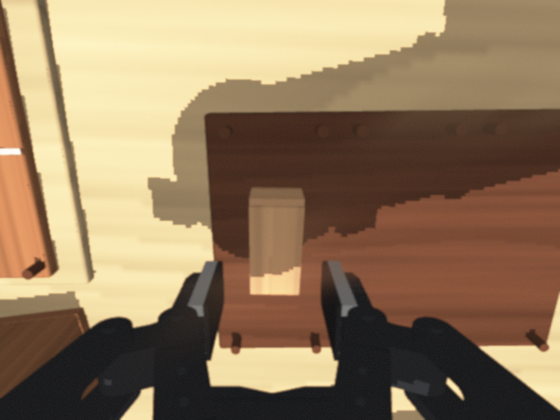

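```bash
python3 - <<'E'
from h import *
im=dict(np.load('pics/w10.npz')); Z=np.array([0,0,1.])
f=lambda u,v,z: rayplane(im,(u,v),Z,z)[0]
t=(f(249,195,38)+f(304,195,38))/2; e=(f(250,294,26)+f(301,294,26))/2; d=e-t
print(t,e,(t+e)/2,np.linalg.norm(d[:2]),np.degrees(np.arctan2(d[1],d[0])), arm.read_state()['position'])
E
```

```text
[565.13028148   4.53754199  38.        ] [627.58708057   6.46251259  26.        ] [596.35868102   5.50002729  32.        ] 62.486456652141335 1.76534483476416 [596.10829689   3.39142066  68.0053706 ]
```

Centred to within a couple of mm. I'll go down a bit lower here because this wedge is lower.

Emit:
{"method": "apply_moves", "body": {
  "plan": [0,0,0.002,-0.02,0,0,0,0.002,-0.035,0,0,0,0.002,-0.045,0,0,0,0.002,-0.05,0,0,0,0.002,-0.05,0,0,0,0.002,-0.05,0]
}}

```text
clock: 21.95
position: [596.3, 5.4, 18.4]
ee_rot: [-0.017, 1.0, 0.0, 0.001]
contact_force: [0.1, -0.4, 0.2]
gripper_width: 43.0
```

Emit:
{"method": "apply_moves", "body": {
  "plan": [1,0,0,0,0,1,0,0,0,0,1,0,0,0,0,1,0,0,0,0,1,0,0,0,0]
}}

```text
clock: 22.37
position: [596.6, 5.6, 18.9]
ee_rot: [-0.017, 1.0, 0.0, 0.001]
contact_force: [0.1, 0.1, 5.6]
gripper_width: 26.5
```

Emit:
{"method": "apply_moves", "body": {
  "plan": [1,0,0,0.015,0,1,0,0,0.045,0,1,-0.01,0,0.08,0,1,-0.03,-0.01,0.11,0,1,-0.05,-0.03,0.12,0,1,-0.06,-0.06,0.12,0.5,1,-0.06,-0.09,0.12,1,1,-0.06,-0.125,0.12,1]
}}

```text
clock: 23.03
position: [534.8, -120.0, 138.3]
ee_rot: [-0.027, 1.0, 0.0, 0.001]
contact_force: [0.8, -0.1, 0.4]
gripper_width: 26.5
```

Emit:
{"method": "apply_moves", "body": {
  "plan": [1,0.005,-0.03,-0.02,0,1,0.01,-0.037,-0.05,0,1,0.016,-0.038,-0.07,0,1,0.016,-0.038,-0.08,0,1,0.016,-0.038,-0.08,0,1,0.016,-0.038,-0.08,0]
}}

```text
clock: 23.53
position: [551.4, -157.4, 57.5]
ee_rot: [-0.026, 1.0, -0.0, -0.0]
contact_force: [0.8, -0.0, -0.6]
gripper_width: 26.3
```

```bash
python3 - <<'E'
from h import *
im=wrist('w11.png')
E
```

```text
23.5333 [ 551.4 -157.4   57.5] yaw 2.96
```

View pics/w11.png

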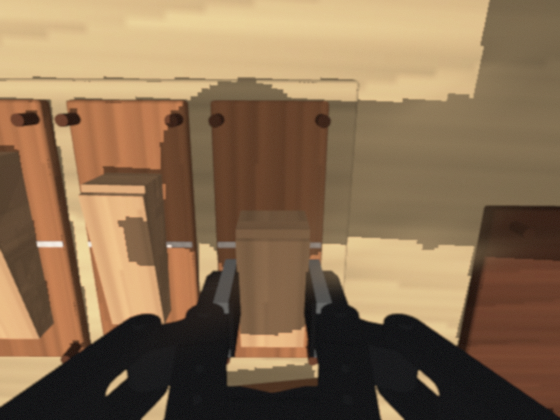

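```bash
python3 - <<'E'
from h import *
im=dict(np.load('pics/w11.npz')); Z=np.array([0,0,1.]); a=np.array([.9988,.0488,0])
f=lambda u,v,z: rayplane(im,(u,v),Z,z)[0].round(1)
n=(f(212,101,20)+f(328,100,20))/2; print(n+75*a)
p=(f(216,119,32)+f(322,119,32))/2; print(p+66*a)
print('line',f(270,245,20))
zb=57.5-6.9
t=(f(237,226,zb+26)+f(310,226,zb+26))/2; print('thick',t,t+30*a)
t=(f(85,190,50)+f(158,190,50))/2; print('w80',t+40*a)
E
```

```text
[ 552.06 -158.39   20.  ]
[ 550.9708 -158.7792   32.    ]
line [ 552.2 -158.3   20. ]
thick [ 520.3  -158.25   76.6 ] [ 550.264 -156.786   76.6  ]
w80 [ 557.002 -222.048   50.   ]
```

Emit:
{"method": "apply_moves", "body": {
  "plan": [1,0.001,-0.001,-0.01,0,1,0.001,-0.001,-0.018,0,1,0.001,-0.001,-0.025,0,1,0.001,-0.001,-0.029,0,1,0.001,-0.001,-0.031,0,1,0.001,-0.001,-0.031,0,1,0.001,-0.001,-0.031,0]
}}

```text
clock: 24.17
position: [552.3, -158.5, 26.9]
ee_rot: [-0.026, 1.0, -0.0, -0.0]
contact_force: [-2.1, 0.2, 4.7]
gripper_width: 26.4
```

Emit:
{"method": "apply_moves", "body": {
  "plan": [0.3,0,0,0,0,0,0,0,0,0,0,0,0,0,0,0,0,0,0,0,0,0,0,0.02,0,0,0,0,0.06,0,0,-0.01,0.01,0.1,0,0,-0.02,0.04,0.13,0]
}}

```text
clock: 24.83
position: [534.3, -122.1, 157.3]
ee_rot: [-0.024, 1.0, -0.001, 0.002]
contact_force: [1.5, 0.5, 0.9]
gripper_width: 42.5
```

Emit:
{"method": "apply_moves", "body": {
  "plan": [0,-0.02,0.035,0.02,0,0,-0.04,0.07,0.03,0,0,-0.06,0.105,0.03,0,0,-0.08,0.14,0.03,0,0,-0.1,0.175,0.03,0,0,-0.1,0.21,0.03,0,0,-0.1,0.25,0.03,0,0,-0.1,0.29,0.03,0]
}}

```text
clock: 25.5
position: [432.4, 171.3, 185.3]
ee_rot: [-0.026, 1.0, 0.0, 0.001]
contact_force: [1.3, -1.2, -0.7]
gripper_width: 43.0
```

```bash
python3 - <<'E'
from h import *
im=save('top','t12.png'); save('side','s12.png')
wedges(im,20,350,480)
c=im['color']; cv2.imwrite('pics/t12c.png',cv2.resize(c[100:240,340:490,::-1],None,fx=4,fy=4,interpolation=cv2.INTER_CUBIC))
W=world(im); print(np.median(W[170,165:180,2]),np.median(W[200,165:180,2]))
E
```

```text
[383.2  83.5] [365  79  36  10 165] (array([ 840.8, -183.9]), array([18.3, 95.5]), -83.1)
[462.2 183.1] [453 162  19  43 469] (array([ 570.4, -372. ]), array([ 30.9, 114.7]), 1.3)
[434.5 186.6] [426 168  18  38 391] (array([ 561.9, -301.3]), array([30.4, 99.9]), 2.0)
[406.2 187.6] [400 174  14  28 290] (array([ 559.7, -228.5]), array([26.6, 73.7]), 2.0)
[378.2 189.2] [372 179  13  22 224] (array([ 555.3, -158.4]), array([27.3, 57.3]), 2.2)
45.83292124232287 46.34551182037205
```

View pics/t12c.png

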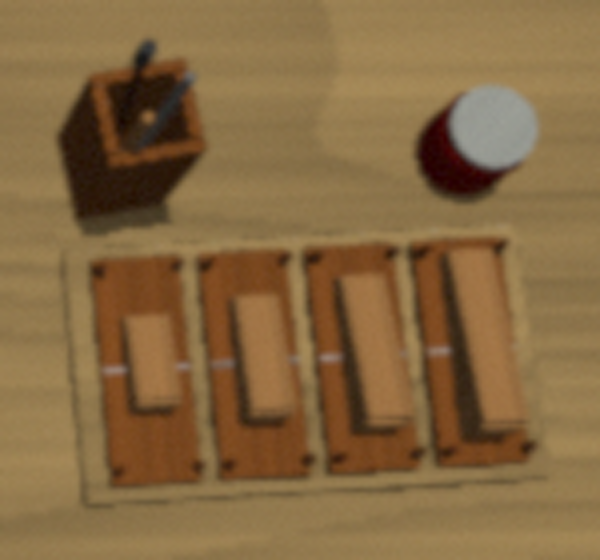

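View pics/s12.png

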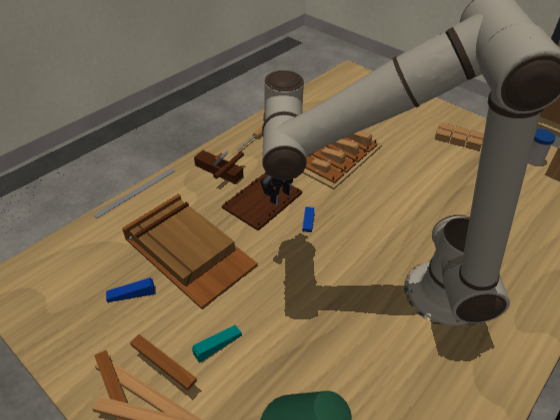

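The top view (crop) shows all four wedges in order from the pot's end, each between its pins. The board reads about 46 mm on top, so it is flat. I'll take one closer wrist view of the rack to check the centring, the 120 mm wedge especially.

Emit:
{"method": "apply_moves", "body": {
  "plan": [0,0,-0.035,0.02,0,0,0.01,-0.07,0.04,0,0,0.02,-0.11,0.04,0,0,0.03,-0.15,0.04,0,0,0.04,-0.19,0.04,0,0,0.05,-0.23,0.04,0,0,0.06,-0.27,0.04,0,0,0.07,-0.31,0.04,0]
}}

```text
clock: 26.27
position: [502.8, -142.9, 224.7]
ee_rot: [-0.025, 1.0, 0.0, 0.0]
contact_force: [0.9, 0.6, 0.6]
gripper_width: 42.7
```

Emit:
{"method": "apply_moves", "body": {
  "plan": [0,0,-0.035,0,0,0,0,-0.07,0,0,0,0,-0.1,0,0,0,0,-0.125,0,0,0,0,-0.14,0,0,0,0,-0.14,0,0,0,0,-0.14,0,0]
}}

```text
clock: 26.85
position: [502.4, -281.3, 224.1]
ee_rot: [-0.024, 1.0, 0.0, -0.001]
contact_force: [0.3, 0.2, 1.1]
gripper_width: 42.8
```

```bash
python3 - <<'E'
from h import *
im=wrist('w13.png'); c=im['color']
cv2.imwrite('pics/w13c.png',cv2.resize(c[110:310,130:430,::-1],None,fx=2.66,fy=2.66,interpolation=cv2.INTER_CUBIC))
E
```

```text
26.85 [ 502.4 -281.3  224.1] yaw 2.78
```

View pics/w13c.png

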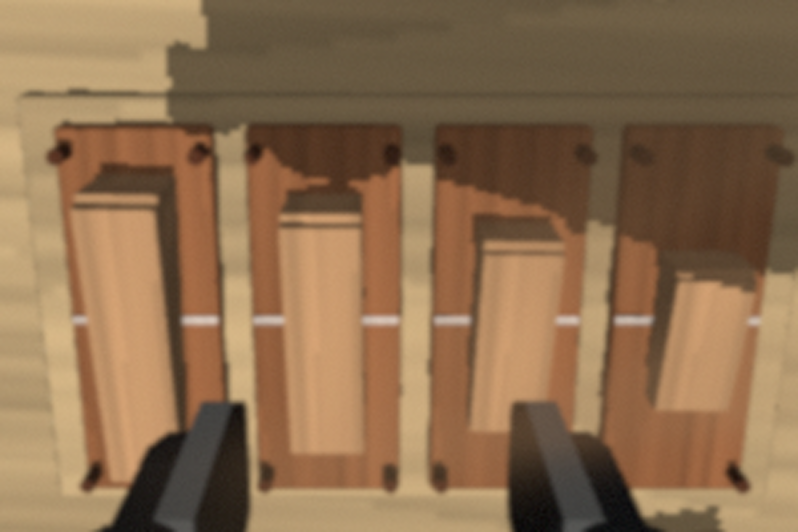

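```bash
python3 - <<'E'
from h import *
im=dict(np.load('pics/w13.npz')); Z=np.array([0,0,1.])
f=lambda p,z: rayplane(im,np.array(p)/2.66+[130,110]-0.3,Z,z)[0]
D={120:((73,195),(157,196),(111,480),(182,480),58,(58,128),(212,126)),
   100:((280,213),(361,213),(292,453),(363,453),54,(247,126),(401,126)),
   80:((478,241),(563,241),(472,430),(545,431),50,(436,126),(592,126)),
   60:((674,272),(754,276),(655,408),(729,411),46,(624,126),(780,126))}
for n,(a,b,c,d,z,p,q) in D.items():
    t=(f(a,z)+f(b,z))/2; e=(f(c,34)+f(d,34))/2; v=e-t
    P=(f(p,20)+f(q,20))/2+75*np.array([.9988,.0488,0])
    print(n,((t+e)/2)[:2].round(1),'len',np.linalg.norm(v[:2]).round(1),'yaw',np.degrees(np.arctan2(v[1],v[0])).round(1),'place',P[:2].round(1),'diff',((t+e)/2-P)[:2].round(1))
E
```

```text
120 [ 563.7 -367.4] len 120.4 yaw 1.0 place [ 562.  -366.9] diff [ 1.7 -0.5]
100 [ 557.9 -298.1] len 101.5 yaw 2.7 place [ 558.2 -298.2] diff [-0.4  0.1]
80 [ 555.1 -228.8] len 80.8 yaw 3.7 place [ 554.9 -229.1] diff [0.3 0.3]
60 [ 553.9 -159.1] len 58.6 yaw 4.5 place [ 551.5 -160.8] diff [2.4 1.7]
```

```bash
python3 - <<'E'
from h import *
a=np.load('pics/top0.npz')['color'][100:156,350:400].astype(int); b=np.load('pics/t12.npz')['color'][100:156,350:400].astype(int)
print('pot diff',abs(a-b).mean())
print(arm.job_done())
E
```

```text
pot diff 6.215952380952381
the job is handed in; nothing more can be done
None
```

The board is down flat and all four wedges are in the new rack, in order of length. The 60 mm wedge is at the brush pot's end, then 80, 100 and 120 mm. I handed the job in at about 27 s on the robot's clock.

- **Centring:** in the last wrist-camera check every wedge centre was within about 3 mm of its place's centre and within about 2° of the place's axis. The measured lengths were 59, 81, 101 and 120 mm.
- **Disagreement:** a coarser reading from the top camera put the 120 mm wedge about 9 mm off. About 5–6 mm would remain after allowing for the wrong height I used and a clipped colour mask. That is still inside the 15 mm limit; I relied on the wrist view.
- **Board:** its top read about 46 mm above the table at both points I measured, which matches the expected 47 mm when flat.
- **Pot:** it looks the same before and after, and the arm kept clear of it. I checked it only by eye and with a rough image comparison (mean difference about 6 of 255, cause not looked into), not by measuring its position.
- **Arm:** it was holding clear above the rack with the gripper open when I handed in.

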